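# Set sprung tweezers to the narrow gauge and hold

### The arm

A 6-joint arm with a two-finger parallel gripper is mounted at the origin on a cart in front of the work surface, level with it; the furniture and walls round the work are solid. World frame = base frame: x ahead of the robot, y to its left, z up, the work surface at z = 0. Lengths are in m, angles in rad, forces in N, time in s.
With the tool pointing down it reaches from about 0.375 to 0.9 m from the base axis. Payload 3.1 kg.
Tool frame: the origin (TCP) lies on the centre line of the jaws, within the pads' length; the fingertips stand 25 mm ahead of it and the grasp point (between the pads) lies 6 mm ahead of it; x points along the fingers, y is the direction in which the jaws open and shut, and the axes are right-handed (so a half turn about x gives the same grasp; the last joint's range is limited). The gripper opens to 87 mm and grips with 3 to 60 N. Pads are 19 mm wide; open, the fingers measure 117 mm over their backs; the gripper's body (75 mm by 190 mm) begins 51 mm behind the grasp point.
Start: joints at [-1.345, 0.527, 1.433, -0, 1.181, -0.178], TCP at [0.246, -0.574, 0.248] pointing down, gripper open.
Joint ranges: [-3.08, 3.08], [-0.75, 2.2], [0.22, 2.44], [-1.43, 4.57], [0, 2.65], [-2.85, 2.85]. Speed limits (rad/s): [2.79, 2.79, 3.14, 3.14, 3.14, 3.14].

### API

Orientations are given as a unit quaternion [x, y, z, w].
In Python, from rig import robot gives the robot as it stands. The module is installed in compiled form; this text tells all that it offers.
- The arm moves only by the tool move_arm, never from a script. Its argument "commands" is a list of rows, each a list of 5 numbers: the gripper's target within -1 to 1 (shut at 1, half-way at 0, fully open at -1), then the shift along the tool's x, y, z in mm, then the turn about the tool's x in degrees. A call has 1 to 8 rows; each row is the pose to reach, as a shift and turn from the pose commanded when the call began, along the tool's axes at that moment; what a row does not reach only later rows make up. A row lasts 1/12 s, in which the tool goes at most 41.7 mm and 7.16 degrees, less where a joint would pass 70% of its speed; a pose out of reach is approached as far as the arm can. A call with a gripper value outside its range is refused whole. The fingers move at their own pace and stop on an object; "newtons" is the grip in N (left out, the last holds). Time passes only in rows, so rows that repeat a pose let the fingers close. It gives the time, the measured TCP pose, the force and the opening at its end, in the units of the state.
- robot.get_obs(): the state, without advancing time (a new reading comes with each control period).
- robot.camera(name): name is "scene" or "top" or "wrist"; returns a dict with "image" (384x512x3 uint8, red, green, blue), "fx", "fy", "cx", "cy" (pixels), "xyz" and "rotation" of the camera in the world; the wrist camera has in their place "tool_from_camera" (4x4, takes a point from camera to tool coordinates, whose origin is the TCP and whose axes are the tool frame's). Camera axes: x right, y down, z forward; pixel columns grow to the right and rows downward; lengths in m; the calibration is good to about 2 mm. A picture is of the moment at which its call begins: read the wrist's pose just before it. There is no depth.
- robot.hand_in(): hands the job in, once; it reports no verdict.
Trained networks look in a picture, given as the dict that the camera call returned (one of the last four; its "shot" number tells which), for a name from the list of things; names that differ only in an ending like _2 or _b are one class to them, and where a whole thing is asked for, a point or a joint stands for the part that bears it (a point fixed in the world has none). Each returns a list of dicts, best first, with "p" (0 to 1); they miss things now and then, are a little off and sometimes report something else, mostly with a low value. They report only what shows in the picture. A call takes as long as a camera call. They do not tell look-alikes from the thing itself.
- robot.regions_of(picture, name): "pixels" (384x512 bool, what is visible of it) and "bbox" ([left, top, right, bottom] in pixels, round what is visible of it).
The state is a dict: "time": time; "q": joint angles; "joint_velocities": joint speeds; "joint_torque": joint torques, N m; "position": TCP position; "tool_rot": TCP orientation; "ft_force": force on the tool from outside, world axes, zero at the start; "moment": the same for the moment, N m; "grip_width": finger opening in m.
Only numpy, scipy, OpenCV 4.12 (cv2) and the standard library are available. Lean on these libraries where they do the work, as an engineer would, in place of code of your own. Each camera call takes 0.05 s, during which the arm holds its last target.

### The job

Lift the sprung tweezers off their rest by the ribbed pads and set them to the narrow gauge (the plate whose two lines are closer together): hold the bent-down tips a few millimetres above the middle of its lines, squeezed so that one tip stands over each line, without touching the plate. Keep that gap steady for over three seconds and finish still holding it there; never squeeze the tips nearly together, and leave the other things where they are.

Things in the scene. Friction and masses are not known exactly. Their poses are not given: they have to be found in the camera images.
- tweezers_grip (a point): middle between the two ribbed grip pads of the steel sprung tweezers, at half height; moves with them. They lie level on their rest, this point 46 mm above the bench; x points from heel to tips, z up. Heel 103 mm behind, tips 70 mm ahead. Arms 12 mm high, 3 mm thick; flat pads 32 mm long, 16 mm high, 52 mm over their outer faces at rest.
- tweezer_left_tip (a point): point of the left (+y) tip of the tweezers, the lowest end of the bent-down tip, 3 mm wide. 70 mm ahead (x) of tweezers_grip and 30 mm below it; the two points are about 40 mm apart at rest.
- tweezer_right_tip (a point): point of the right (-y) tip of the tweezers, the lowest end of the bent-down tip, 3 mm wide. 70 mm ahead (x) of tweezers_grip and 30 mm below it; the two points are about 40 mm apart at rest.
- tweezers: the whole tweezers, about 75 g; origin and axes as tweezers_grip. Each arm turns on a sprung hinge at the heel, 90 mm behind the pads (8 Nm/rad, about 7 N at the pads at the set gap): about 38 mm over the pads gives a tip gap of 16 mm, each mm at the pads changes the gap by 1.8 mm. They spring open when let go.
- rest: light wooden rest fixed to the bench, origin on the bench under the grip pads, x towards the tips. Base 6 mm high, 58 mm wide, from x = -95 to +55 mm; two saddles with tops 40 mm up carry the tweezers: at x = -73 mm (22 mm long) and x = +44 mm (12 mm long, 75 mm wide), with side lips 5 mm higher. Free on both sides of the pads.
- narrow_gauge_mid (a point): narrow gauge: aluminium plate 66 (x) by 62 (y) by 12 mm high, fixed to the bench, with two dark straight lines inlaid on its top, each 30 mm long and parallel to its x axis, 16 mm apart (at y = +-8 mm). This point is half-way between the lines, on the top face; z is up.
- wide_gauge_mid (a point): wide gauge, not to be used: aluminium plate 66 (x) by 62 (y) by 12 mm high, fixed to the bench, with two dark straight lines inlaid on its top, each 30 mm long and parallel to its x axis, 36 mm apart (at y = +-18 mm). This point is half-way between the lines, on the top face; z is up.
- narrow_gauge: the narrow gauge plate, origin under its centre
- wide_gauge: the wide gauge plate, origin under its centre
- hex_keys: red hex key set, 31x86x22 mm, lying; to be left alone; origin under its centre
- ferrule_a: small black ferrule, 14 mm wide, 22 mm high, standing; to be left alone; origin under its centre
- ferrule_b: another such ferrule; to be left alone; origin under its centre
- iron_head: club head, 79x88x11 mm, lying; to be left alone; origin under its centre
- marker_pen: marker pen, 16x135x17 mm, lying; to be left alone; origin under its centre
- masking_roll: roll of tape, 108x112x20 mm, lying flat; to be left alone; origin under its centre
Mind the look-alikes: they are no part of the job. Leave any green look-alike of the wide_gauge alone.

How it is judged:
By the outcome, as a careful person would: the job done as asked, in the order asked, and still so for the second after the job is handed in, while the arm keeps its last pose, push and grip.
It also fails if it takes over 48 s, if anything falls off the work surface, if the arm or the gripper's body presses on something with over 40 N, if the wrist force passes 120 N, or if a joint passes its speed limit or range.

## Working session

There is one attempt and no reset: what is moved stays moved. The work goes in short steps, Python scripts to look and compute and a tool call to move; the robot and the scene stay as the last step left them, time stands still between calls to the robot, and variables do not carry over. Pictures are saved under pics/ and viewed, and the job is handed in when it is done.

Besides the shell and the picture viewer there is one more tool, called after "Request:" in YAML: its name, and indented under it one key for each argument. move_arm: Moves the arm, as the interface text tells. Its arguments: {"type":"object","properties":{"commands":{"type":"array","items":{"type":"array","items":{"type":"number"}}},"newtons":{"type":"number"}},"required":["commands"]}

```bash
mkdir -p pics
python3 - <<'E'
from rig import robot
import cv2
print(robot.get_obs())
for n in ["scene","top"]:
    p=robot.camera(n); im=p["image"]
    cv2.imwrite(f"pics/{n}0.png",cv2.cvtColor(im,cv2.COLOR_RGB2BGR))
    print({k:v for k,v in p.items() if k!="image"})
    for t in ["tweezers","narrow_gauge","wide_gauge","rest","tweezer_left_tip"]:
        print(n,t,[(round(r["p"],2),r["bbox"]) for r in robot.regions_of(p,t)])
E
```

```text
{'time': 0.0, 'q': array([-1.34448189e+00,  5.28462034e-01,  1.43390695e+00, -5.62174384e-05,
        1.18139443e+00, -1.78524083e-01]), 'joint_velocities': array([ 6.88781188e-05,  1.48233190e-03, -1.18319861e-03, -1.31737996e-03,
       -1.16680725e-03,  1.53016866e-03]), 'joint_torque': array([ 4.85792407e-04, -4.40042245e+01, -1.76594102e+01,  6.35052030e-02,
        5.83804341e-02, -1.59713891e-04]), 'position': array([ 0.24601244, -0.57380081,  0.24657264]), 'tool_rot': array([-0.6926312 , -0.14293074,  0.69270462, -0.1413971 ]), 'ft_force': array([-0.22348815, -0.25014491, -0.20631809]), 'moment': array([0.02151907, 0.04377787, 0.01399067]), 'grip_width': 0.08680520352081461}
{'fx': 453.3626075955892, 'fy': 453.3626075955892, 'cx': 246.70586850936218, 'cy': 195.3127104769201, 'xyz': array([-0.47624114, -0.59698803,  0.65131991]), 'rotation': array([ 0.72529673, -0.45663412,  0.2678371 , -0.44010593]), 'shot': 1}
scene tweezers [(0.78, [320.8, 205.9, 368.6, 236.2])]
scene narrow_gauge [(0.56, [275.2, 200.5, 300.5, 216.7])]
scene wide_gauge [(0.82, [211.4, 189.6, 239.8, 206.6])]
scene rest [(0.81, [317.4, 206.5, 371.0, 248.9])]
scene tweezer_left_tip [(0.5, [332.3, 211.0, 341.2, 219.6])]
{'fx': 466.6856956617228, 'fy': 466.6856956617228, 'cx': 261.1747598506485, 'cy': 190.4131676687877, 'xyz': array([ 0.34829013, -0.10368669,  1.45979918]), 'rotation': array([ 0.70666731, -0.70457283,  0.04554404, -0.04608873]), 'shot': 2}
top tweezers [(0.72, [340.3, 182.8, 359.4, 222.0])]
top narrow_gauge [(0.59, [276.7, 165.8, 304.1, 188.1])]
top wide_gauge [(0.58, [220.1, 170.5, 241.1, 195.9]), (0.56, [302.2, 223.3, 322.3, 249.6])]
top rest [(0.86, [331.6, 169.0, 366.3, 220.5])]
top tweezer_left_tip [(0.63, [342.9, 182.8, 346.0, 199.5])]
```

Run:
```python
import cv2
a=cv2.imread("pics/top0.png"); 
cv2.imwrite("pics/topz.png",cv2.resize(a[140:280,190:390],None,fx=4,fy=4,interpolation=cv2.INTER_CUBIC))
```

```text
(no output)
```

View pics/top0.png

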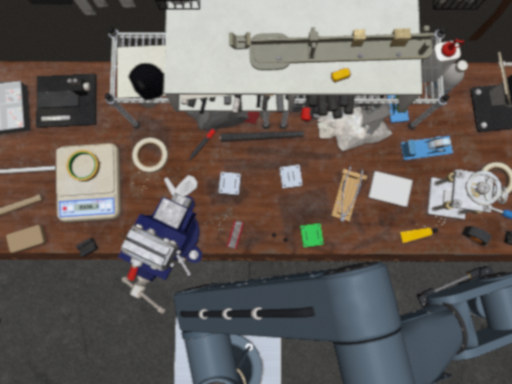

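View pics/scene0.png

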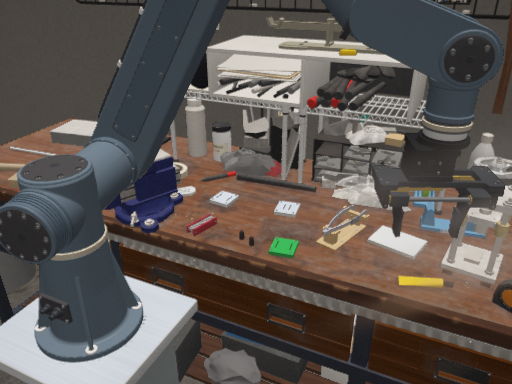

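```bash
ls pics
```

```text
scene0.png
top0.png
topz.png
```

View pics/topz.png

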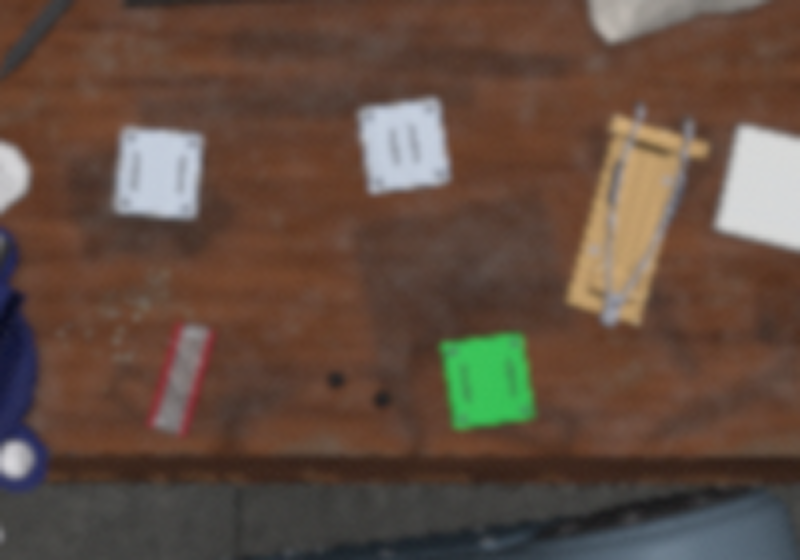

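The narrow gauge is the aluminium plate at about (290,176) in the top view, since its lines are close together. The plate at (230,183) has wide lines, and the one at (312,235) is the green look-alike. The tweezers lie at about (350,195) with their tips away from the robot. Next I'll work out coordinates.

```bash
cat > h.py <<'E'
import numpy as np, cv2
from scipy.spatial.transform import Rotation as R
def cam(p, obs=None):
    if "xyz" in p: return np.array(p["xyz"]), R.from_quat(p["rotation"]).as_matrix()
    T=np.array(p["tool_from_camera"]); Rt=R.from_quat(obs["tool_rot"]).as_matrix()
    return obs["position"]+Rt@T[:3,3], Rt@T[:3,:3]
def pix2w(p,uv,z,obs=None):
    o,M=cam(p,obs); d=M@np.array([(uv[0]-p["cx"])/p["fx"],(uv[1]-p["cy"])/p["fy"],1.])
    return o+d*(z-o[2])/d[2]
def w2pix(p,w,obs=None):
    o,M=cam(p,obs); c=M.T@(np.array(w)-o); return np.array([p["cx"]+p["fx"]*c[0]/c[2],p["cy"]+p["fy"]*c[1]/c[2]])
E
python3 - <<'E'
from rig import robot
from h import *
p=robot.camera("top")
s=lambda x,y:(190+x/4,140+y/4)
print("narrow",pix2w(p,s(406,146),.012))
l=[pix2w(p,s(*q),.012) for q in[(391,125),(397,163),(415,125),(421,163)]]; print(l)
print("tips",pix2w(p,s(641,107),.03),pix2w(p,s(689,122),.03))
print("heel",pix2w(p,s(609,322),.046))
print("pads",pix2w(p,s(614,197),.046),pix2w(p,s(673,203),.046))
o=robot.get_obs();print(R.from_quat(o["tool_rot"]).as_matrix().round(3))
c=robot.camera("wrist");print(c["tool_from_camera"],c["fx"])
print("restcorners",[pix2w(p,s(*q),.006) for q in[(567,303),(640,324)]])
E
```

```text
narrow [ 0.58144271 -0.19739265  0.012     ]
[array([ 0.59812639, -0.18568846,  0.012     ]), array([ 0.56792455, -0.19026201,  0.012     ]), array([ 0.59818123, -0.20455947,  0.012     ]), array([ 0.56797948, -0.20908272,  0.012     ])]
tips [ 0.60977437 -0.37909184  0.03      ] [ 0.59805521 -0.41611003  0.03      ]
heel [ 0.44146891 -0.34819552  0.046     ]
pads [ 0.53698498 -0.35387302  0.046     ] [ 0.53249468 -0.39882971  0.046     ]
[[ 0.     0.394 -0.919]
 [ 0.    -0.919 -0.394]
 [-1.    -0.    -0.   ]]
[[ 1.97448862e-04 -2.44743691e-01  9.69587792e-01 -1.37989106e-01]
 [ 9.99999951e-01 -1.88966856e-04 -2.51341138e-04  3.13777877e-04]
 [ 2.44734115e-04  9.69587794e-01  2.44743642e-01 -6.61855686e-02]
 [ 0.00000000e+00  0.00000000e+00  0.00000000e+00  1.00000000e+00]] 304.68541081239914
restcorners [array([ 0.45882588, -0.32265367,  0.006     ]), array([ 0.44261933, -0.3792184 ,  0.006     ])]
```

Request:
move_arm:
  commands:
    - [-1,5,-5,-25,4]
    - [-1,10,-14,-65,10]
    - [-1,20,-24,-105,16]
    - [-1,30,-33,-145,22]
    - [-1,40,-42,-185,28]
    - [-1,50,-51,-225,34]
    - [-1,60,-58,-265,38]
    - [-1,70,-62,-300,40]
  newtons: 20

```text
time: 1.37
position: [0.4991, -0.3975, 0.1774]
tool_rot: [0.699, -0.104, -0.699, -0.104]
ft_force: [1.2, -1.0, 0.1]
grip_width: 0.0874
```

Run:
```python
from rig import robot
from h import *
o=robot.get_obs(); print(o["time"],o["position"],R.from_quat(o["tool_rot"]).as_matrix().round(3),o["q"])
```

```text
1.3667 [ 0.49909013 -0.39747221  0.17735259] [[ 0.    -0.292 -0.957]
 [ 0.    -0.957  0.292]
 [-1.    -0.    -0.   ]] [-8.47510323e-01  6.25713765e-01  1.46275488e+00  2.78187663e-04
  1.05315375e+00  1.01907319e+00]
```

Request:
move_arm:
  commands:
    - [-1,0,-15,-17,0]
    - [-1,0,-30,-33,0]
    - [-1,0,-30,-33,0]
    - [-1,0,-30,-33,0]

```text
time: 1.7
position: [0.5386, -0.3794, 0.1774]
tool_rot: [-0.7, 0.103, 0.7, 0.102]
ft_force: [-0.5, 0.2, 0.3]
grip_width: 0.0869
```

Run:
```python
from rig import robot
from h import *
o=robot.get_obs(); print(o["time"],o["position"])
p=robot.camera("wrist"); im=cv2.cvtColor(p["image"],cv2.COLOR_RGB2BGR)
import pickle; pickle.dump((p,o),open("w1.pkl","wb"))
cv2.imwrite("pics/w1.png",cv2.resize(im,None,fx=1.5,fy=1.5,interpolation=cv2.INTER_CUBIC))
for t in ["tweezers","tweezers_grip","rest","tweezer_left_tip","tweezer_right_tip"]:
    for r in robot.regions_of(p,t):
        m=np.argwhere(r["pixels"]); print(t,round(r["p"],2),r["bbox"],m.mean(0)[::-1])
```

```text
1.7 [ 0.53864368 -0.37935145  0.17736221]
tweezers 0.74 [221.0, 110.6, 279.3, 294.6] [249.23121387 197.45722543]
tweezers_grip 0.58 [219.4, 108.3, 280.7, 298.0] [249.60031847 195.28768577]
rest 0.68 [209.4, 127.1, 294.9, 241.4] [251.60078557 177.76647027]
tweezer_left_tip 0.89 [225.5, 102.8, 249.9, 284.3] [228.2456946  182.70838117]
tweezer_left_tip 0.4 [31.1, 153.5, 116.6, 216.9] [ 73.3518571  188.13495889]
tweezer_right_tip 0.89 [255.4, 107.4, 280.1, 281.9] [273.18894602 182.83804627]
tweezer_right_tip 0.5 [26.8, 154.3, 119.6, 216.0] [ 73.38718741 188.08906996]
```

View pics/w1.png

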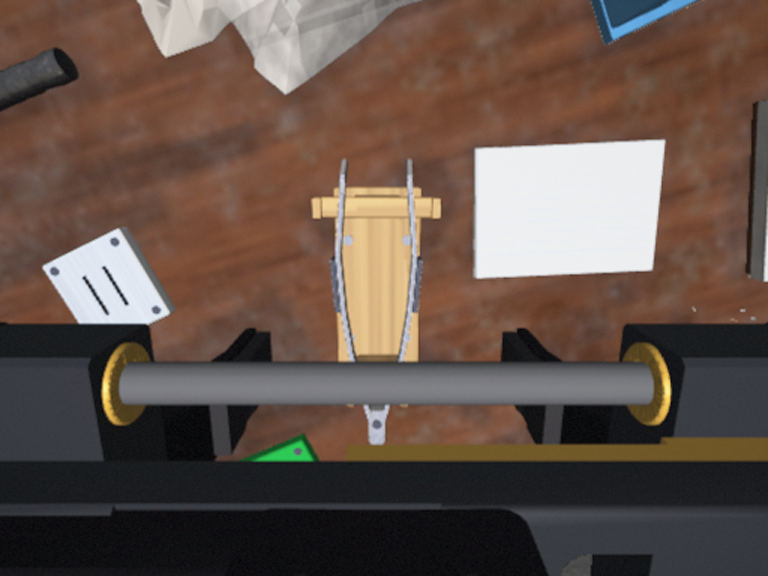

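Run:
```python
from h import *
import pickle
p,o=pickle.load(open("w1.pkl","rb"))
im=cv2.cvtColor(p["image"],cv2.COLOR_RGB2BGR)
cv2.imwrite("pics/w1z.png",cv2.resize(im[95:245,195:305],None,fx=5,fy=4,interpolation=cv2.INTER_CUBIC))
cv2.imwrite("pics/w1g.png",cv2.resize(im[140:220,20:120],None,fx=7,fy=7,interpolation=cv2.INTER_CUBIC))
for n,uv,z in [("padL",(333,284),.054),("padR",(420,284),.054),("padLfront",(334,258),.054),("padLback",(336,312),.054),("tipL",(344,160),.03),("tipR",(409,160),.03),("heel",(377,443),.046),("heelhole",(377,424),.052),
  ("g1",(83,277),.012),("g2",(107,314),.012),("g3",(103,267),.012),("g4",(129,304),.012)]:
    w=pix2w(p,(uv[0]/1.5,uv[1]/1.5),z,o); T=R.from_quat(o["tool_rot"]).as_matrix().T@(w-o["position"])
    print(n,(w*1000).round(1),"tool",(T*1000).round(1))
```

```text
padL [ 551.  -351.2   54. ] tool [123.4 -30.6  -3.8]
padR [ 536.4 -400.2   54. ] tool [123.4  20.6  -3.8]
padLfront [ 565.6 -356.6   54. ] tool [123.3 -29.6 -19.3]
padLback [ 534.2 -347.5   54. ] tool [123.4 -29.3  13.4]
tipL [ 617.2 -377.2   30. ] tool [147.3 -24.7 -74.7]
tipR [ 606.  -414.6   30. ] tool [147.4  14.4 -74.7]
heel [ 437.9 -343.6   46. ] tool [131.4  -5.4 106.7]
heelhole [ 454.7 -348.8   52. ] tool [125.4  -5.2  89.1]
g1 [ 596.2 -182.1   12. ] tool [ 165.3 -205.5    1.3]
g2 [ 567.5 -186.4   12. ] tool [ 165.3 -193.1   27.6]
g3 [ 598.7 -198.2   12. ] tool [ 165.3 -190.9   -5.6]
g4 [ 569.7 -204.1   12. ] tool [ 165.3 -176.9   20.4]
```

View pics/w1z.png

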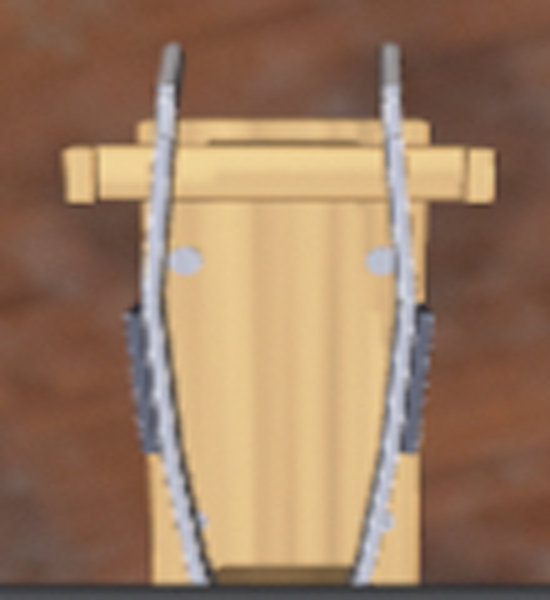

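View pics/w1g.png

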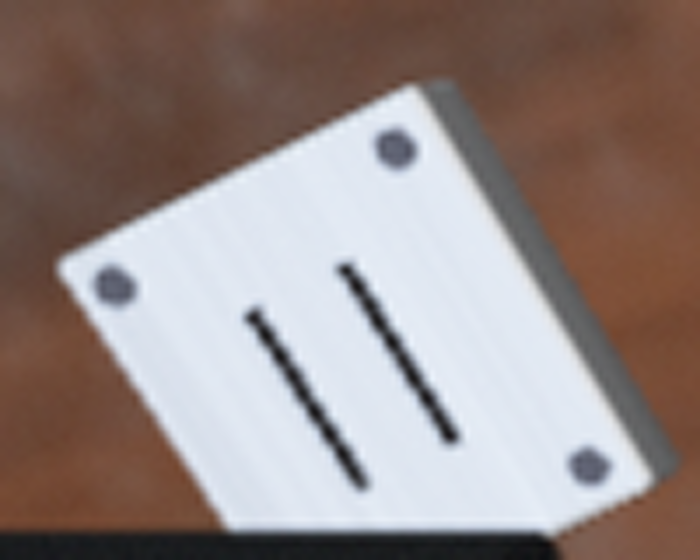

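The pads straddle y = −5 mm and z ≈ −3 mm in the tool frame, and the yaw already matches. I'll descend with the jaws partly closed.

Request:
move_arm:
  commands:
    - [-0.6,10,-2,-1,0]
    - [-0.6,35,-5,-3,0]
    - [-0.6,65,-5,-3,0]
    - [-0.6,95,-5,-3,0]
    - [-0.6,115,-5,-3,0]
    - [-0.6,125,-5,-3,0]
    - [-0.6,125,-5,-3,0]
    - [-0.6,125,-5,-3,0]

```text
time: 2.67
position: [0.542, -0.3764, 0.0523]
tool_rot: [-0.699, 0.103, 0.7, 0.104]
ft_force: [0.9, -0.2, -0.5]
grip_width: 0.0696
```

Run:
```python
from rig import robot
from h import *
o=robot.get_obs(); print(o["time"],o["position"],o["grip_width"],o["ft_force"])
for n in ["wrist","scene"]:
    p=robot.camera(n); im=cv2.cvtColor(p["image"],cv2.COLOR_RGB2BGR)
    if n=="scene": im=im[170:270,280:440]; im=cv2.resize(im,None,fx=5,fy=5,interpolation=cv2.INTER_CUBIC)
    else: im=cv2.resize(im,None,fx=1.5,fy=1.5,interpolation=cv2.INTER_CUBIC)
    cv2.imwrite(f"pics/{n}2.png",im)
```

```text
2.6667 [ 0.5419807  -0.37642064  0.05227944] 0.06962885525745216 [ 0.91302026 -0.24280931 -0.48810726]
```

View pics/wrist2.png

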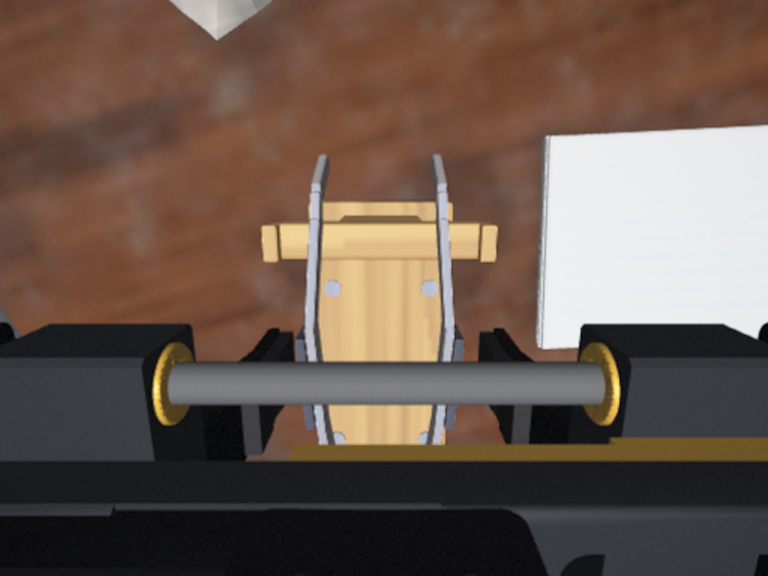

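View pics/scene2.png

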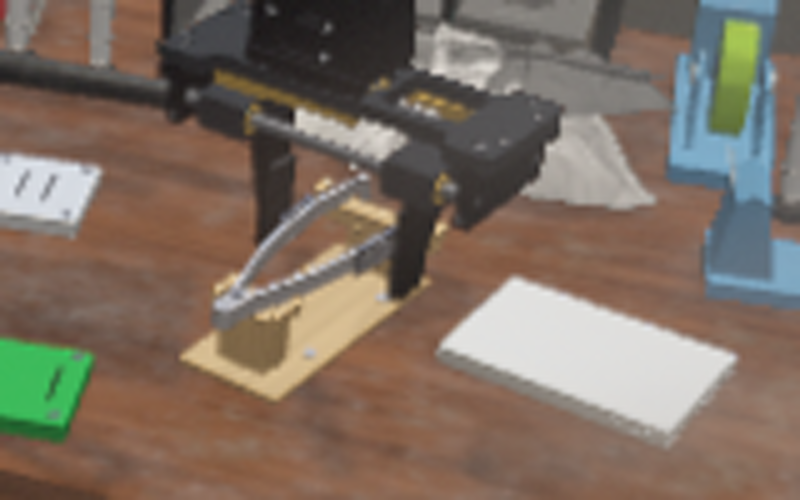

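The tweezers are centred between the fingers, with pads at about (303,385) and (458,385) in the wrist view. I'll squeeze gradually.

Request:
move_arm:
  commands:
    - [-0.4,0,0,0,0]
    - [-0.2,0,0,0,0]
    - [-0.1,0,0,0,0]
    - [0.0,0,0,0,0]
    - [0.05,0,0,0,0]
    - [0.05,0,0,0,0]
    - [0.05,0,0,0,0]
    - [0.05,0,0,0,0]
  newtons: 25

```text
time: 3.43
position: [0.5428, -0.3766, 0.0534]
tool_rot: [0.7, -0.104, -0.699, -0.103]
ft_force: [1.4, 0.8, 5.5]
grip_width: 0.0416
```

Request:
move_arm:
  commands:
    - [0.08,0,0,0,0]
    - [0.11,0,0,0,0]
    - [0.12,0,0,0,0]
    - [0.12,0,0,0,0]
    - [0.12,0,0,0,0]

```text
time: 3.85
position: [0.5429, -0.3768, 0.0535]
tool_rot: [0.7, -0.104, -0.699, -0.103]
ft_force: [1.1, 0.3, 5.4]
grip_width: 0.0387
```

Run:
```python
from rig import robot
from h import *
o=robot.get_obs(); print(o["time"],o["position"],o["grip_width"],o["ft_force"],o["moment"])
for n in ["wrist","scene"]:
    p=robot.camera(n); im=cv2.cvtColor(p["image"],cv2.COLOR_RGB2BGR)
    if n=="scene": im=im[170:270,280:440]; im=cv2.resize(im,None,fx=5,fy=5,interpolation=cv2.INTER_CUBIC)
    else: im=cv2.resize(im,None,fx=1.5,fy=1.5,interpolation=cv2.INTER_CUBIC)
    cv2.imwrite(f"pics/{n}3.png",im)
```

```text
3.85 [ 0.54290704 -0.37680903  0.05346114] 0.038694585459802436 [1.12415647 0.25873815 5.39481158] [ 0.09018927 -0.12983597 -0.01317229]
```

View pics/wrist3.png

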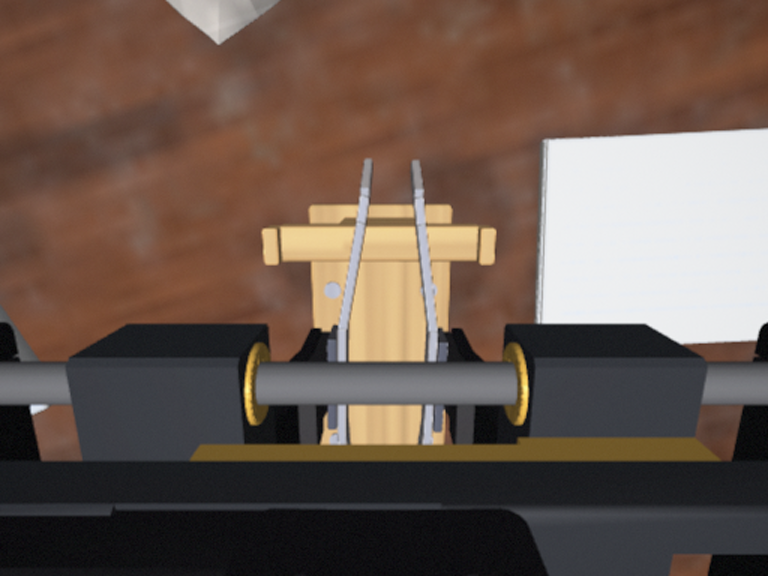

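View pics/scene3.png

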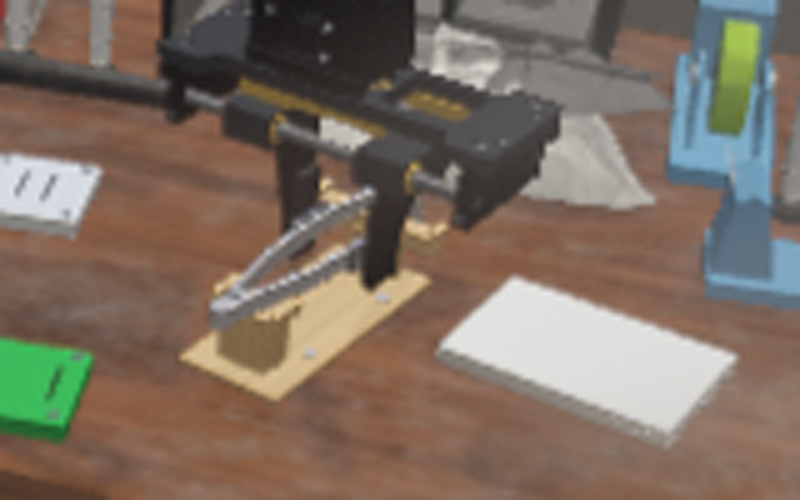

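The pads are held at 38.7 mm and the gap looks like about 16.5 mm. Lifting now.

Request:
move_arm:
  commands:
    - [0.12,-4,0,0,0]
    - [0.12,-12,0,0,0]
    - [0.12,-24,0,0,0]
    - [0.12,-38,0,0,0]
    - [0.12,-52,0,0,0]
    - [0.12,-60,0,0,0]
    - [0.12,-60,0,0,0]

```text
time: 4.53
position: [0.5434, -0.3774, 0.1158]
tool_rot: [0.701, -0.104, -0.698, -0.102]
ft_force: [0.4, -0.3, -0.7]
grip_width: 0.0385
```

Run:
```python
from rig import robot
from h import *
o=robot.get_obs(); print(o["time"],o["position"],o["grip_width"],o["ft_force"],o["moment"])
for n in ["wrist","scene"]:
    p=robot.camera(n); im=cv2.cvtColor(p["image"],cv2.COLOR_RGB2BGR)
    if n=="scene": im=im[150:270,280:440]; im=cv2.resize(im,None,fx=5,fy=5,interpolation=cv2.INTER_CUBIC)
    else: im=cv2.resize(im,None,fx=1.5,fy=1.5,interpolation=cv2.INTER_CUBIC)
    cv2.imwrite(f"pics/{n}4.png",im)
```

```text
4.5333 [ 0.54337002 -0.37744578  0.11580266] 0.038518468357373783 [ 0.39544024 -0.26264652 -0.74367963] [ 0.05095866  0.00650457 -0.00942977]
```

View pics/wrist4.png

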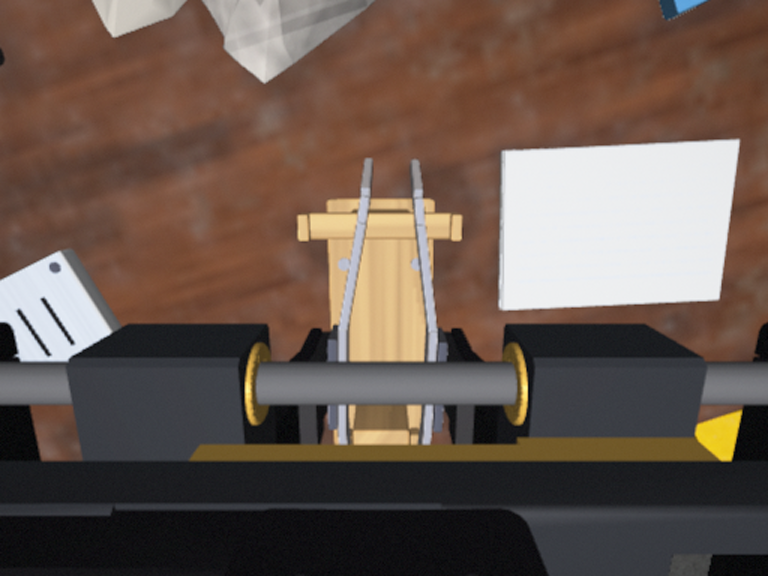

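View pics/scene4.png

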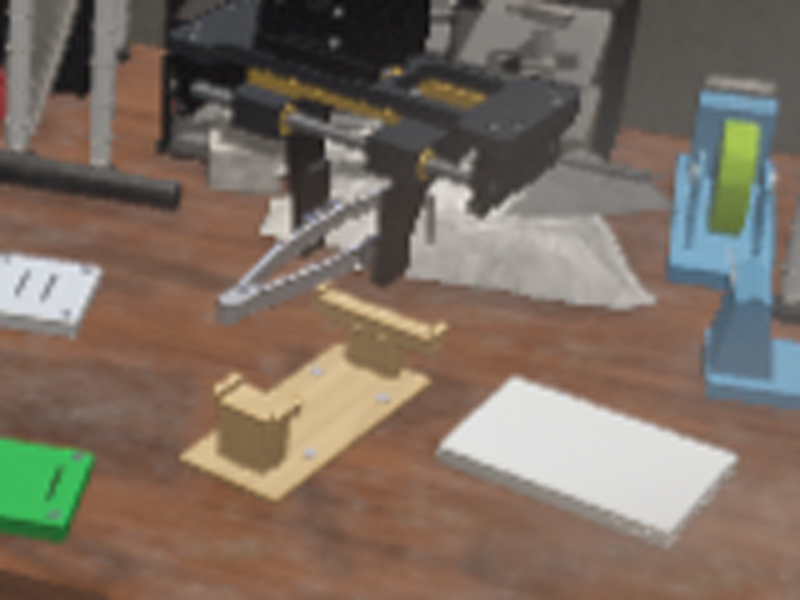

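Lifted cleanly, and the tips sit at the same wrist pixels, (368,160) and (416,160), so nothing slipped. Moving over to the narrow gauge.

Request:
move_arm:
  commands:
    - [0.12,0,-8,4,-2]
    - [0.12,0,-32,16,-6]
    - [0.12,0,-62,31,-11]
    - [0.12,0,-92,46,-16]
    - [0.12,0,-122,62,-21]
    - [0.12,0,-146,74,-25]
    - [0.12,0,-155,78,-26]
    - [0.12,0,-155,78,-26]

```text
time: 5.3
position: [0.5109, -0.2024, 0.1119]
tool_rot: [-0.704, -0.058, 0.706, -0.057]
ft_force: [0.0, 0.1, -0.7]
grip_width: 0.0385
```

```bash
cat > look.py <<'E'
import sys,pickle
from rig import robot
from h import *
k=sys.argv[1]
o=robot.get_obs(); print(o["time"],o["position"],o["grip_width"],o["ft_force"]); print(R.from_quat(o["tool_rot"]).as_matrix().round(4))
p=robot.camera("wrist"); pickle.dump((p,o),open(f"w{k}.pkl","wb"))
im=cv2.cvtColor(p["image"],cv2.COLOR_RGB2BGR)
cv2.imwrite(f"pics/wrist{k}.png",cv2.resize(im[60:240,176:336],None,fx=5,fy=3.3,interpolation=cv2.INTER_CUBIC) if 0 else cv2.resize(im[80:230,160:352],None,fx=4,fy=4,interpolation=cv2.INTER_CUBIC))
p=robot.camera("scene"); im=cv2.cvtColor(p["image"],cv2.COLOR_RGB2BGR)
cv2.imwrite(f"pics/scene{k}.png",cv2.resize(im[150:250,220:360],None,fx=5,fy=5,interpolation=cv2.INTER_CUBIC))
E
python3 look.py 5
```

```text
5.3 [ 0.51085383 -0.20235381  0.11187655] 0.03848862520983118 [ 0.01541054  0.05936464 -0.65883556]
[[-0.0032  0.1622 -0.9868]
 [ 0.0023 -0.9868 -0.1622]
 [-1.     -0.0028  0.0028]]
```

View pics/wrist5.png

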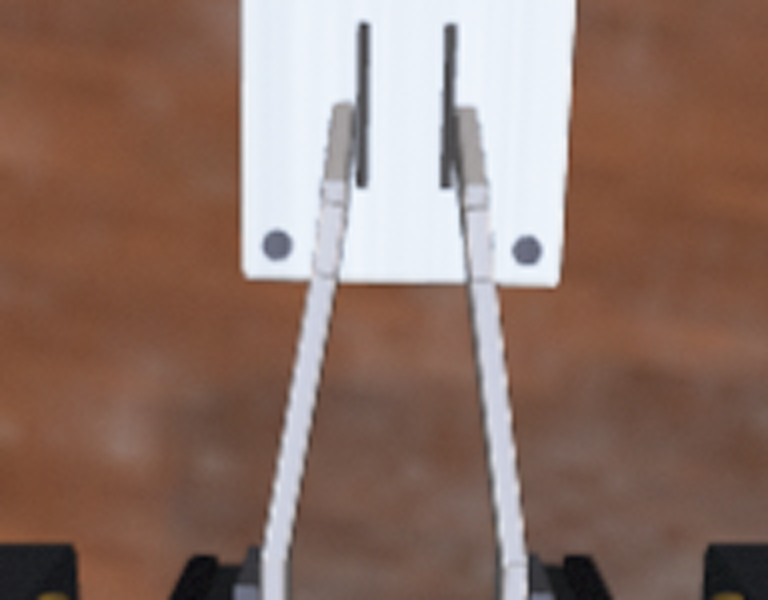

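View pics/scene5.png

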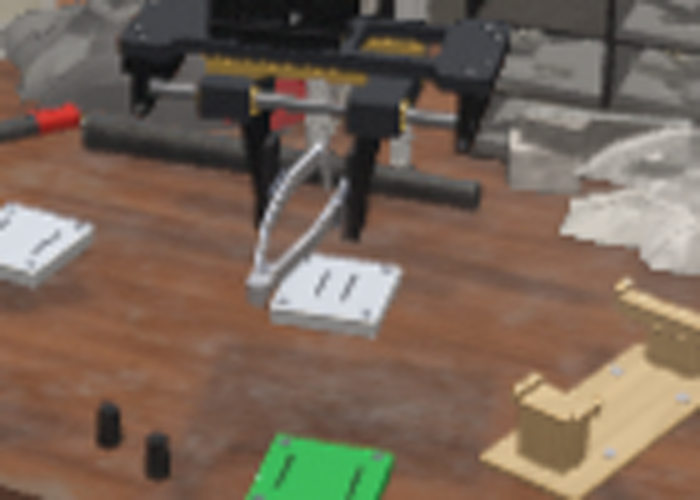

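```bash
cat > meas.py <<'E'
import pickle
from h import *
def meas(k,tips,lines,zt=None,crop=(160,80),s=4):
    p,o=pickle.load(open(f"w{k}.pkl","rb")); Rt=R.from_quat(o["tool_rot"]).as_matrix()
    f=lambda q,z:(Rt.T@(pix2w(p,(crop[0]+q[0]/s,crop[1]+q[1]/s),z,o)-o["position"])*1000)
    zt=o["position"][2]-.036 if zt is None else zt
    T=[f(q,zt) for q in tips]; L=[f(q,.012) for q in lines]
    print("tipz",zt); print("tips",np.round(T,1).tolist(),"gap",(T[1]-T[0])[1].round(2)); 
    print("lines",np.round(L,1).tolist())
    print("mid tips",np.mean(T,0).round(2),"mid lines",np.mean(L,0).round(2))
    for a,b in((0,1),(2,3)): d=L[b]-L[a]; print("line yaw deg",np.degrees(np.arctan2(d[1],d[2])).round(2))
E
python3 -c "
from meas import *
meas(5,[(342,105),(465,110)],[(363,22),(363,187),(451,24),(446,187)])"
```

```text
tipz 0.07587655308981564
tips [[35.8, -6.0, -71.5], [35.8, 10.9, -70.9]] gap 16.88
lines [[99.6, -4.4, -88.2], [99.7, -4.5, -58.4], [99.6, 11.9, -87.8], [99.7, 11.3, -58.4]]
mid tips [ 35.79   2.42 -71.19] mid lines [ 99.66   3.56 -73.2 ]
line yaw deg -0.31
line yaw deg -1.14
```

Request:
move_arm:
  commands:
    - [0.12,5,0,0,0.3]
    - [0.12,14,0.2,-1,0.7]
    - [0.13,24,0.2,-2,0.7]
    - [0.13,34,0.2,-2,0.7]
    - [0.13,42,0.2,-2,0.7]
    - [0.13,46,0.2,-2,0.7]
    - [0.13,46,0.2,-2,0.7]
    - [0.13,46,0.2,-2,0.7]

```text
time: 6.07
position: [0.514, -0.2051, 0.066]
tool_rot: [-0.705, -0.053, 0.705, -0.052]
ft_force: [-0.3, 0.3, -0.4]
grip_width: 0.0385
```

```bash
python3 look.py 6
```

```text
6.0667 [ 0.51401944 -0.2050807   0.06600522] 0.038454332487635426 [-0.32023614  0.27592223 -0.44475024]
[[-9.000e-04  1.476e-01 -9.891e-01]
 [ 6.000e-04 -9.891e-01 -1.476e-01]
 [-1.000e+00 -7.000e-04  8.000e-04]]
```

View pics/wrist6.png

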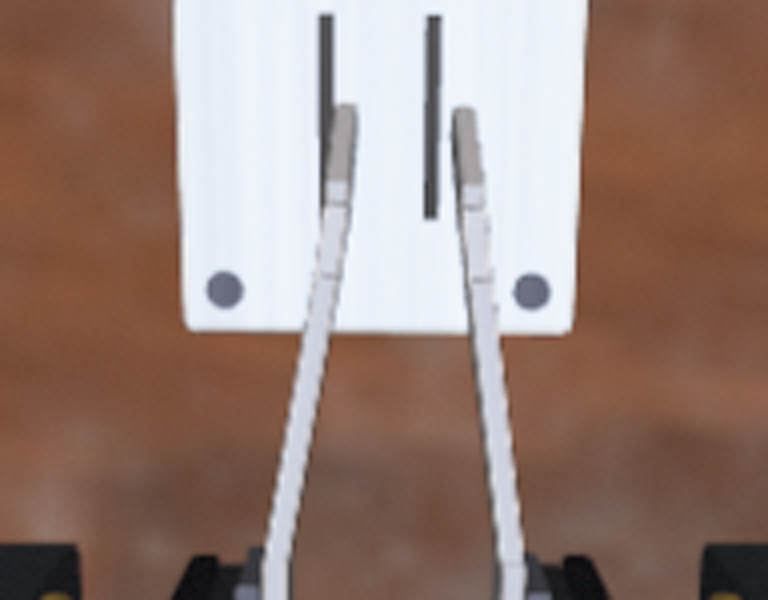

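View pics/scene6.png

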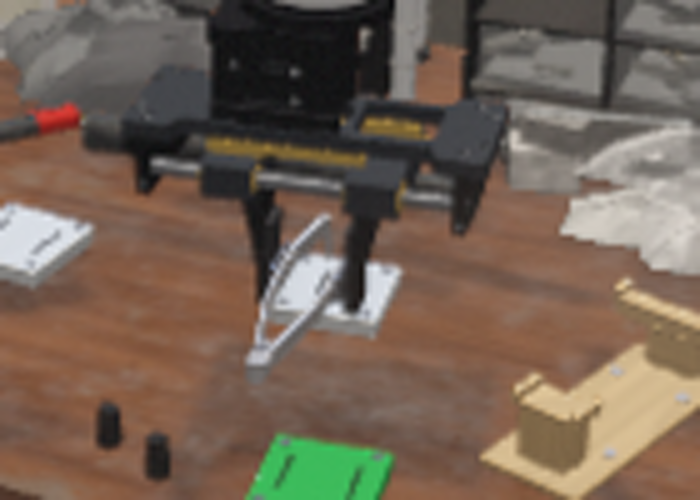

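```bash
python3 look.py 7; python3 -c "
from meas import *
meas(6,[(345,107),(463,110)],[(326,14),(324,213),(433,14),(430,217)])"
```

```text
6.1667 [ 0.5144868  -0.20529631  0.06677839] 0.037889011090141374 [-0.42607442  0.03537467 -0.97547438]
[[ 5.000e-04  1.477e-01 -9.890e-01]
 [-4.000e-04 -9.890e-01 -1.477e-01]
 [-1.000e+00  4.000e-04 -5.000e-04]]
tipz 0.03000522483830103
tips [[35.9, -5.6, -71.3], [35.9, 10.6, -70.9]] gap 16.22
lines [[53.9, -8.9, -85.1], [54.0, -9.6, -56.0], [53.9, 7.0, -85.1], [54.0, 6.8, -55.4]]
mid tips [ 35.94   2.49 -71.06] mid lines [ 53.95  -1.21 -70.4 ]
line yaw deg -1.35
line yaw deg -0.4
```

View pics/wrist7.png

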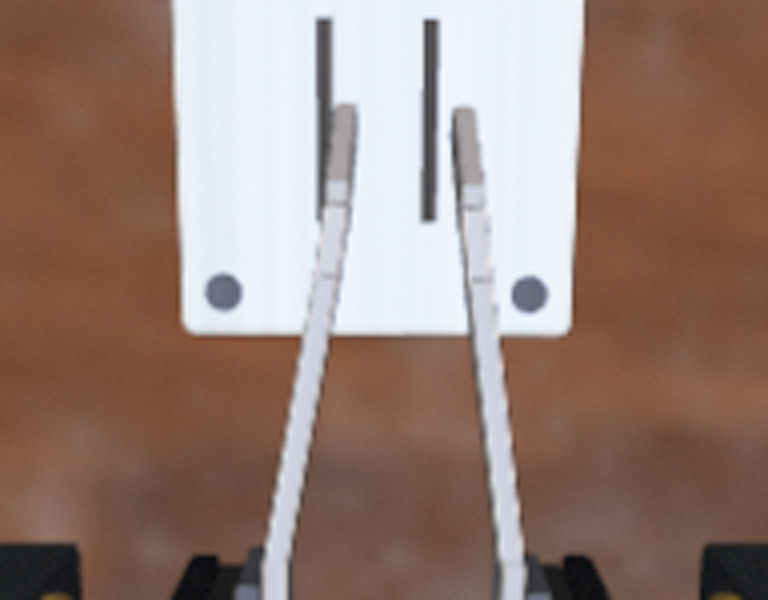

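Request:
move_arm:
  commands:
    - [0.13,2,-1.5,0,0]
    - [0.13,4,-3.5,0.5,0]
    - [0.13,4,-3.8,0.5,0]
    - [0.13,4,-3.8,0.5,0]
    - [0.13,4,-3.8,0.5,0]
    - [0.13,4,-3.8,0.5,0]
    - [0.13,4,-3.8,0.5,0]
    - [0.13,4,-3.8,0.5,0]

```text
time: 6.93
position: [0.5133, -0.2016, 0.0626]
tool_rot: [0.705, 0.052, -0.705, 0.052]
ft_force: [0.5, 0.5, -0.7]
grip_width: 0.0378
```

```bash
python3 look.py 8
```

```text
6.9333 [ 0.51325721 -0.20157647  0.0625892 ] 0.03784656020499561 [ 0.53640909  0.52874019 -0.73077259]
[[ 1.000e-04  1.477e-01 -9.890e-01]
 [-1.000e-04 -9.890e-01 -1.477e-01]
 [-1.000e+00  1.000e-04 -1.000e-04]]
```

View pics/wrist8.png

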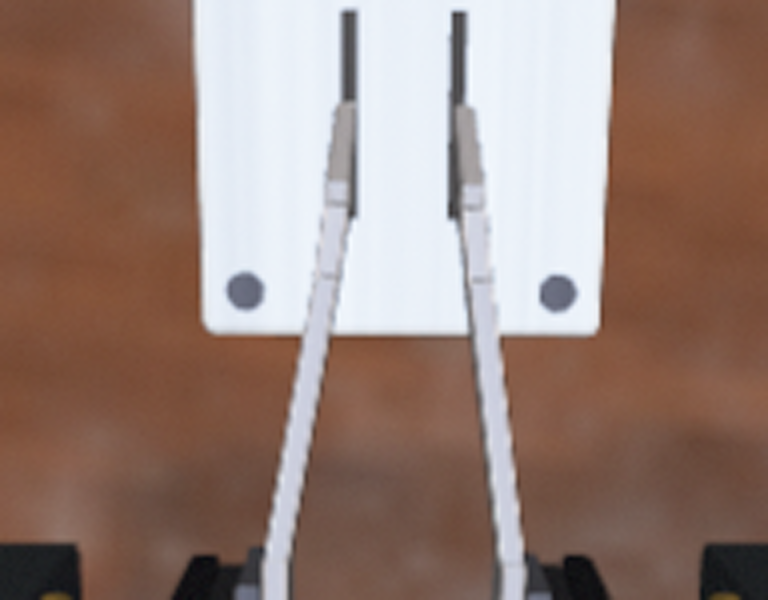

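View pics/scene8.png

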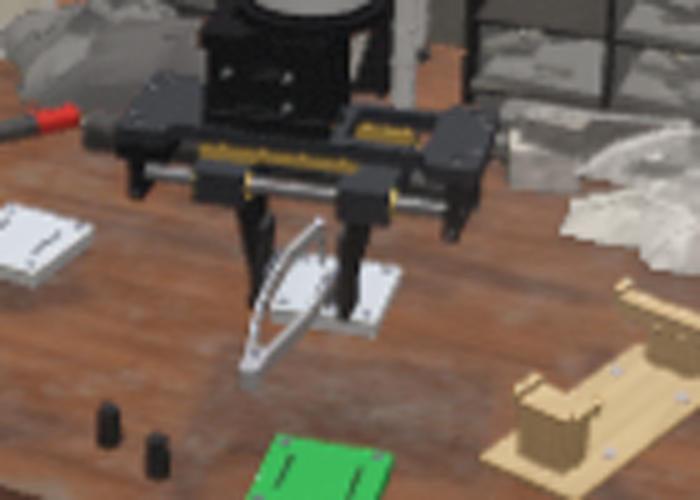

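```bash
python3 -c "
from meas import *
meas(8,[(345,104),(464,107)],[(348,11),(349,216),(459,11),(454,217)])
p,o=pickle.load(open('w8.pkl','rb'))
im=cv2.cvtColor(p['image'],cv2.COLOR_RGB2BGR)
cv2.imwrite('pics/w8z.png',cv2.resize(im[78:140,230:290],None,fx=9,fy=9,interpolation=cv2.INTER_CUBIC))"
```

```text
tipz 0.026589199030244114
tips [[36.0, -5.6, -71.7], [36.0, 10.7, -71.3]] gap 16.35
lines [[50.6, -5.6, -85.2], [50.6, -5.7, -55.7], [50.6, 10.7, -85.2], [50.6, 10.3, -55.6]]
mid tips [ 36.01   2.56 -71.46] mid lines [ 50.6    2.44 -70.42]
line yaw deg -0.19
line yaw deg -0.68
```

View pics/w8z.png

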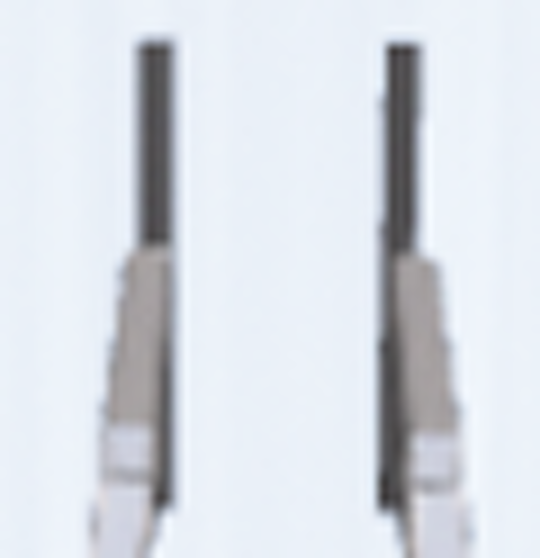

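Request:
move_arm:
  commands:
    - [0.13,2,0,0.5,0]
    - [0.13,4,0,1,0]
    - [0.13,6,0,1,0]
    - [0.13,8,0,1,0]
    - [0.13,9,0,1,0]
    - [0.13,9,0,1,0]
    - [0.13,9,0,1,0]
    - [0.13,9,0,1,0]

```text
time: 7.7
position: [0.5122, -0.2016, 0.0535]
tool_rot: [0.705, 0.052, -0.705, 0.052]
ft_force: [-0.1, 0.0, -0.5]
grip_width: 0.0381
```

Request:
move_arm:
  commands:
    - [0.13,0,0,0,0]
    - [0.13,0,0,0,0]
    - [0.13,0,0,0,0]
    - [0.13,0,0,0,0]

```text
time: 8.03
position: [0.5122, -0.2016, 0.0536]
tool_rot: [0.705, 0.052, -0.705, 0.052]
ft_force: [0.6, 0.7, 0.1]
grip_width: 0.0381
```

```bash
python3 look.py 9;  python3 -c "
from meas import *
p,o=pickle.load(open('w9.pkl','rb'))
im=cv2.cvtColor(p['image'],cv2.COLOR_RGB2BGR)
cv2.imwrite('pics/w9z.png',cv2.resize(im[78:140,230:290],None,fx=9,fy=9,interpolation=cv2.INTER_CUBIC))"
```

```text
8.0333 [ 0.51222259 -0.20162371  0.05360969] 0.03805412436189791 [0.62874477 0.67287539 0.10517069]
[[ 1.000e-04  1.477e-01 -9.890e-01]
 [-1.000e-04 -9.890e-01 -1.477e-01]
 [-1.000e+00  1.000e-04 -1.000e-04]]
```

View pics/w9z.png

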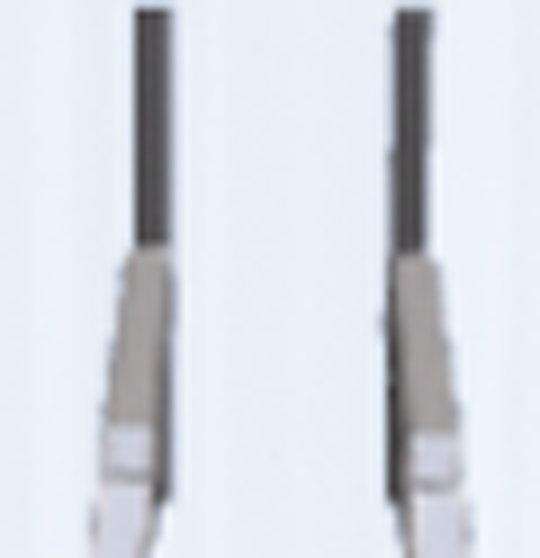

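View pics/wrist9.png

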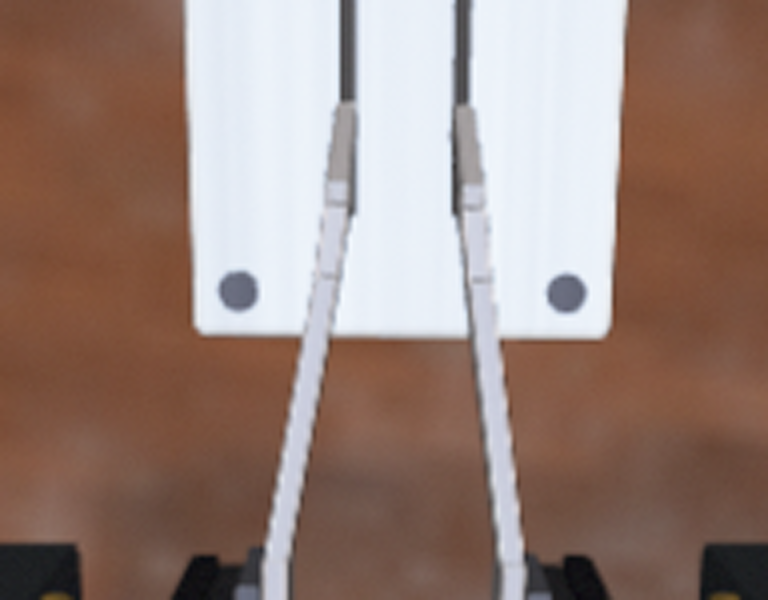

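View pics/scene9.png

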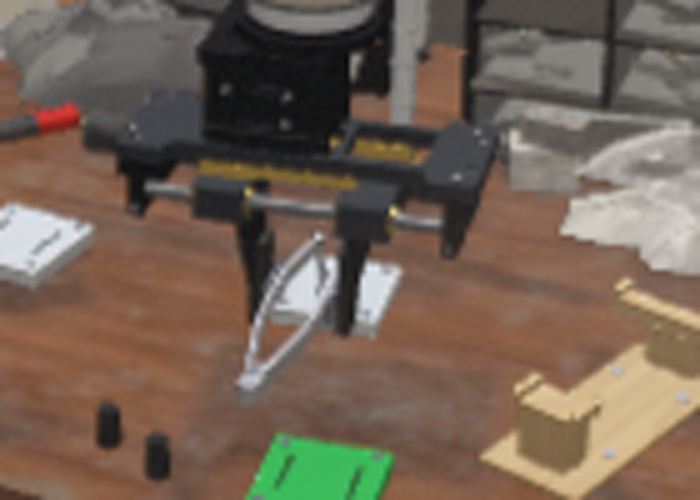

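```bash
python3 -c "
from meas import *
c=(230,78)
meas(9,[(149,252),(415,260)],[(153,10),(153,500),(413,10),(405,500)],crop=c,s=9)
meas(9,[(149,252),(415,260)],[(153,10),(153,500),(413,10),(405,500)],zt=.016,crop=c,s=9)"
python3 - <<'E'
from rig import robot
from h import *
o=robot.get_obs()
p=robot.camera("top");im=cv2.cvtColor(p["image"],cv2.COLOR_RGB2BGR)
cv2.imwrite("pics/topend.png",cv2.resize(im[140:280,190:390],None,fx=4,fy=4,interpolation=cv2.INTER_CUBIC))
E
```

```text
tipz 0.017609685440158555
tips [[36.0, -5.4, -71.7], [36.0, 10.8, -71.2]] gap 16.24
lines [[41.6, -5.3, -86.2], [41.6, -5.5, -56.5], [41.6, 10.8, -86.2], [41.6, 10.7, -56.5]]
mid tips [ 36.01   2.68 -71.43] mid lines [ 41.62   2.68 -71.34]
line yaw deg -0.48
line yaw deg -0.14
tipz 0.016
tips [[37.6, -5.5, -71.7], [37.6, 10.9, -71.2]] gap 16.39
lines [[41.6, -5.3, -86.2], [41.6, -5.5, -56.5], [41.6, 10.8, -86.2], [41.6, 10.7, -56.5]]
mid tips [ 37.62   2.7  -71.47] mid lines [ 41.62   2.68 -71.34]
line yaw deg -0.48
line yaw deg -0.14
```

View pics/topend.png

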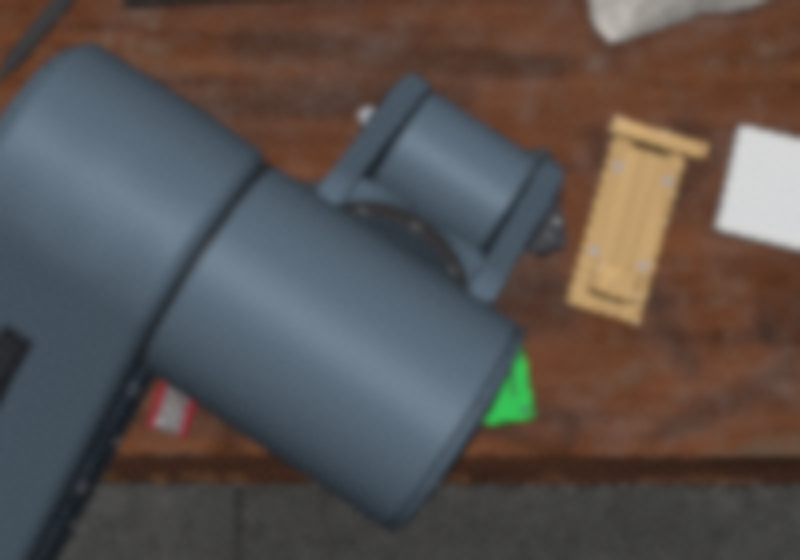

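Tips and lines agree to within about 0.2 mm, and I estimate the height at 4–5.5 mm above the plate. I'll trim 0.5 mm lower and hold.

Request:
move_arm:
  commands:
    - [0.13,0.3,0,0,0]
    - [0.13,0.5,0,0,0]
    - [0.13,0.5,0,0,0]
    - [0.13,0.5,0,0,0]
    - [0.13,0.5,0,0,0]
    - [0.13,0.5,0,0,0]
    - [0.13,0.5,0,0,0]
    - [0.13,0.5,0,0,0]

```text
time: 8.85
position: [0.5122, -0.2016, 0.0531]
tool_rot: [0.705, 0.052, -0.705, 0.052]
ft_force: [0.8, 0.3, 0.3]
grip_width: 0.0382
```

Request:
move_arm:
  commands:
    - [0.13,0,0,0,0]
    - [0.13,0,0,0,0]
    - [0.13,0,0,0,0]
    - [0.13,0,0,0,0]
    - [0.13,0,0,0,0]
    - [0.13,0,0,0,0]
    - [0.13,0,0,0,0]
    - [0.13,0,0,0,0]

```text
time: 9.52
position: [0.5122, -0.2016, 0.053]
tool_rot: [0.705, 0.052, -0.705, 0.052]
ft_force: [0.9, 0.2, -1.2]
grip_width: 0.038
```

Request:
move_arm:
  commands:
    - [0.13,0,0,0,0]
    - [0.13,0,0,0,0]
    - [0.13,0,0,0,0]
    - [0.13,0,0,0,0]
    - [0.13,0,0,0,0]
    - [0.13,0,0,0,0]
    - [0.13,0,0,0,0]
    - [0.13,0,0,0,0]

```text
time: 10.18
position: [0.5122, -0.2016, 0.053]
tool_rot: [-0.705, -0.052, 0.705, -0.052]
ft_force: [0.2, -0.2, -0.3]
grip_width: 0.0377
```

Request:
move_arm:
  commands:
    - [0.13,0,0,0,0]
    - [0.13,0,0,0,0]
    - [0.13,0,0,0,0]
    - [0.13,0,0,0,0]
    - [0.13,0,0,0,0]
    - [0.13,0,0,0,0]
    - [0.13,0,0,0,0]
    - [0.13,0,0,0,0]

```text
time: 10.85
position: [0.5122, -0.2016, 0.053]
tool_rot: [-0.705, -0.052, 0.705, -0.052]
ft_force: [-0.0, 0.7, -1.0]
grip_width: 0.0378
```

Request:
move_arm:
  commands:
    - [0.13,0,0,0,0]
    - [0.13,0,0,0,0]
    - [0.13,0,0,0,0]
    - [0.13,0,0,0,0]
    - [0.13,0,0,0,0]
    - [0.13,0,0,0,0]
    - [0.13,0,0,0,0]
    - [0.13,0,0,0,0]

```text
time: 11.52
position: [0.5122, -0.2017, 0.0531]
tool_rot: [0.705, 0.052, -0.705, 0.052]
ft_force: [-0.6, 0.6, -1.3]
grip_width: 0.0381
```

Request:
move_arm:
  commands:
    - [0.13,0,0,0,0]
    - [0.13,0,0,0,0]
    - [0.13,0,0,0,0]
    - [0.13,0,0,0,0]
    - [0.13,0,0,0,0]
    - [0.13,0,0,0,0]
    - [0.13,0,0,0,0]
    - [0.13,0,0,0,0]

```text
time: 12.18
position: [0.5122, -0.2016, 0.053]
tool_rot: [-0.705, -0.052, 0.705, -0.052]
ft_force: [-0.0, -0.0, -0.2]
grip_width: 0.0382
```

Request:
move_arm:
  commands:
    - [0.13,0,0,0,0]
    - [0.13,0,0,0,0]
    - [0.13,0,0,0,0]
    - [0.13,0,0,0,0]
    - [0.13,0,0,0,0]
    - [0.13,0,0,0,0]
    - [0.13,0,0,0,0]
    - [0.13,0,0,0,0]

```text
time: 12.85
position: [0.5122, -0.2016, 0.0531]
tool_rot: [0.705, 0.052, -0.705, 0.052]
ft_force: [0.9, 0.4, -1.3]
grip_width: 0.0383
```

```bash
python3 look.py 10;  python3 -c "
from meas import *
p,o=pickle.load(open('w10.pkl','rb'))
im=cv2.cvtColor(p['image'],cv2.COLOR_RGB2BGR)
cv2.imwrite('pics/w10z.png',cv2.resize(im[78:140,230:290],None,fx=9,fy=9,interpolation=cv2.INTER_CUBIC))"
```

```text
12.85 [ 0.51220168 -0.20164233  0.05306167] 0.038264908300285526 [ 0.90925995  0.43333153 -1.33986785]
[[ 0.      0.1476 -0.989 ]
 [ 0.     -0.989  -0.1476]
 [-1.     -0.     -0.    ]]
```

View pics/w10z.png

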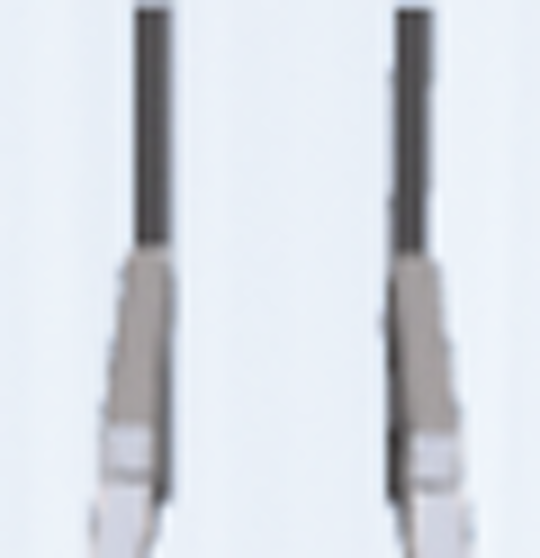

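The hold has been steady for over 4 s, with the left tip end at about (149,252) and the right at about (415,260), each on its line and half-way along it. Handing in.

```bash
python3 -c "
from rig import robot
print(robot.hand_in())"
```

```text
the job is handed in; nothing more can be done
None
```

I gripped the tweezers by the ribbed pads and squeezed them to about 38 mm. I then lifted them off the rest and held the tips over the middle of the narrow gauge's lines. I held that pose for over 4 s and handed in at about 13 s, still holding it.

**Tip gap:** the wrist camera put it at about 16.2–16.4 mm, against about 16.2 mm between the lines. The middle of the tips was within about 0.2 mm of the middle of the lines in both directions. I measured this 0.5 mm above the final height, and the last picture there looked the same.

**Height above the plate:** I estimate 3.5–5 mm, from the arm's own pose. No camera showed this height directly, because the tips are hidden in the scene and top views. The force readings showed no contact.

**Disagreements:** the first position fix over the gauge was about 4 mm off sideways, because the arm had not settled. I corrected it after measuring again. The arm also rose about 1 mm, with 5 N upward, while squeezing on the rest, which is why the height is given as a range.

**Other things:** I went near none of them, though in the last top view the arm covered several, so I could not check each one.

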